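# Set the café grinder one turn coarser

## Task

Set the coffee grinder one turn coarser, only pushing with the fingers and never taking anything between them: slide the lock knob at the front of the grinder's top fully to the left to release it, then push the hand wheel by its upright spoke handle clockwise (seen from above) through exactly one turn, until the handle is back in line with the index pin. Then slide the lock knob fully back to the right, leaving the wheel at the pin and everything else on the counter where it stands.

Things in the scene. Friction and masses are not known exactly. Their poses are not given: they have to be found in the camera images.
- grinder: low cream coffee grinder, fixed to the counter, hopper off; body 335 mm (x) by 210 mm (y), flat top deck 150 mm above the counter. Origin on the counter straight below the wheel's axis; its x axis points to the grinder's back (away from the robot, up to 35 degrees askew), y to its left, z up. A spout block sticks out 45 mm on the left, below the deck
- wheel_hub (a point): centre of the top of the hub of the flat aluminium hand wheel on the grinder's top; the axis is vertical. Hub top 184 mm above the counter; three spokes and a 122 mm rim, whose tops lie at 182 mm; nothing else on the grinder rises above the wheel but its handle and the lock knob
- handle_mid (a point): middle of the exposed part of the upright black handle, which stands on the end of the wheel's one long spoke, 70 mm from the axis: 18 mm in diameter, exposed from 182 to 237 mm above the counter (this point at 210 mm). The grip revolves freely on its own spindle and moves with the wheel
- index_pin (a point): top of the thin fixed steel index pin on the deck, on the grinder's left side, 94 mm from the wheel's axis, 7 mm in diameter, top 176 mm above the counter. At the start the handle stands in line with it (seen from the axis)
- lock_mid (a point): middle of the upright black lock knob on the deck in front of the wheel: 18 mm in diameter, top 198 mm above the counter (this point at 178 mm), foot plate 24 by 18 mm up to 159 mm. It is 135 mm in front of the wheel's axis (grinder x = -0.135) and slides in a slot along the grinder's y axis, from y = -0.020 (right, locked) to y = +0.020 (left, released), against a stop at each end; a push of 2 to 3 N moves it and it stays where it is left
- wheel (a joint): angle of the hand wheel, rad: about 0 at the start with the handle at the index pin, grows clockwise seen from above, 6.283 after one turn. A push of 2 to 3 N on the handle moves it; it has drag and stays where it is left; no stop at one turn
- lock (a joint): position of the lock knob, m: 0 fully right (locked), 0.040 fully left (released); about 0 at the start
- dosing_cup: small open steel cup, 56 mm across, 60 mm high, standing under the grinder's spout on its left side; loose, not part of the job. Origin at the centre of its underside
- tamper: steel tamper, 58 mm base, 92 mm high, standing on the counter near the grinder's left front; loose, not part of the job. Origin at the centre of its underside
- milk_jug: steel milk jug with a handle, 80 mm across, 105 mm high, right of the grinder; loose, not part of the job. Origin at the centre of its underside
- paper_cup: paper cup, 76 mm across, 90 mm high, right front of the grinder; loose, not part of the job. Origin at the centre of its underside
- portafilter: steel filter holder with a black handle, 200 mm long, 35 mm high, lying to the left; loose, not part of the job. Origin at the centre of the basket's underside
- canister: white jar with a black lid, 84 mm across, 110 mm high, to the right; loose, not part of the job. Origin at the centre of its underside
- brush: wooden brush, 170 mm long, lying to the left; loose, not part of the job. Origin at the middle of its underside

How it is judged:
By the outcome, as a careful person would: the job done as asked, in the order asked, and still so for the second after the job is handed in, with the robot touching nothing.
It also fails if it takes over 72 s, if anything falls off the work surface, if the arm or the gripper's body presses on something with over 40 N, if the wrist force passes 120 N, or if a joint passes its speed limit or range.

## Robot

A 6-joint arm with a two-finger parallel gripper is mounted at the origin on the work surface. World frame = base frame: x ahead of the robot, y to its left, z up, the work surface at z = 0. Lengths are in mm, angles in rad, forces in N, time in s.
With the tool pointing down it reaches from about 250 to 800 mm from the base axis. Payload 3.9 kg.
Tool frame: the origin (TCP) lies midway between the tips of the shut fingers; the grasp point (between the pads) lies 19 mm behind it; x points along the fingers, y is the direction in which the jaws open and shut, and the axes are right-handed (so a half turn about x gives the same grasp; the last joint's range is limited). The gripper opens to 85 mm and grips with 20 to 120 N. Pads are 22 mm wide; open, the fingers measure 114 mm over their backs; the gripper's body (76 mm by 85 mm) begins 54 mm behind the grasp point. The pads swing forward as they close: fully open they stand 13 mm farther back than shut.
Start: joints at [1.174, 0.26, -0.138, 1.173, 0, 1.571], TCP at [202.891, 484.201, 231.304] pointing down, gripper open.
Joint ranges: [-2.78, 2.78], [-0.83, 1.72], [-1.28, 1.37], [-1.9, 2.12], [-1.57, 1.48], [-3.14, 3.14]. Speed limits (rad/s): [2.57, 2.57, 3.14, 3.14, 3.14, 3.14].

## Interface

Orientations are given as a unit quaternion [x, y, z, w].
In Python, from cell import r, cams gives the robot as it stands.
- The arm moves only by the tool servo_tool, never from a script. Its argument "rows" is a list of rows, each a list of 3 entries, a list of its own where there are three numbers: the shift along the world's x, y, z in units of 30 mm (1.0 is 30 mm), then the turn, a rotation vector about the world's x, y, z in units of 8 degrees (1.0 is 8 degrees), then the closure, from -1 (fully open) to 1 (shut), so that 0 is half open. In form: [[[x, y, z], [rx, ry, rz], grip], ...]. A call has 1 to 10 rows; each row is the pose to reach, as a shift and turn from the pose measured when the call began; what a row does not reach only later rows make up. A row lasts 1/10 s, in which the tool goes at most 50 mm and 8.59 degrees, less where a joint would pass 70% of its speed; a pose out of reach is approached as far as the arm can. A call with a gripper value outside its range is refused whole. The fingers move at their own pace and stop on an object; the grip force is fixed at half the most. Time passes only in rows, so rows that repeat a pose let the fingers close. It gives the time, the measured TCP pose, the force and the opening at its end, in the units of the state.
- r.read_state(): the state, without advancing time (a new reading comes with each control period).
- cams.grab_frame(name): name is "side" or "top"; returns a dict with "pixels" (384x512x3 uint8, red, green, blue), "z_map" (384x512 float32, mm along the optical axis (not along the pixel's ray), 0 where there is no reading), "camera_matrix" (3x3 intrinsics, pixels), "world_from_camera" (4x4, takes a point from camera to world coordinates). Camera axes: x right, y down, z forward; pixel columns grow to the right and rows downward; lengths in mm; the calibration is good to about 2 mm. A picture is of the moment at which its call begins.
- r.finish_job(): hands the job in, once; it reports no verdict.
The state is a dict: "clock": time; "joints": joint angles; "joint_velocities": joint speeds; "joint_torque": joint torques, N m; "ee_pos": TCP position; "orientation": TCP orientation; "ft_force": force on the tool from outside, world axes, zero at the start; "ft_torque": the same for the moment, N m; "opening": opening from 0.0 (shut) to 1.0 (fully open).
Only numpy, scipy, OpenCV 4.12 (cv2) and the standard library are available. Lean on these libraries where they do the work, as an engineer would, in place of code of your own. Each camera call takes 0.05 s, during which the arm holds its last target.

## Working session

There is one attempt and no reset: what is moved stays moved. The work goes in short steps, Python scripts to look and compute and a tool call to move; the robot and the scene stay as the last step left them, time stands still between calls to the robot, and variables do not carry over. Pictures are saved under pics/ and viewed, and the job is handed in when it is done.

Besides the shell and the picture viewer there is one more tool, called after ">>>" by a JSON object that holds its "name" and its "arguments". servo_tool: Moves the arm, as the interface text tells. Its arguments: {"type":"object","properties":{"rows":{"type":"array","items":{"type":"array"}}},"required":["rows"]}

```bash
mkdir -p pics; ls
cat > h.py <<'E'
from cell import r,cams
import numpy as np,cv2
def save(n,fn):
    f=cams.grab_frame(n);cv2.imwrite('pics/'+fn+'.png',f['pixels'][:,:,::-1]);np.savez('pics/'+fn+'.npz',**f);return f
def pts(f):
    z=f['z_map'];K=f['camera_matrix'];v,u=np.indices(z.shape)
    P=np.stack([(u-K[0,2])/K[0,0]*z,(v-K[1,2])/K[1,1]*z,z],-1)
    T=f['world_from_camera'];W=P@T[:3,:3].T+T[:3,3];W[z==0]=np.nan;return W
E
python3 - <<'E'
from h import *
for n in('top','side'):
    f=save(n,n+'0');print(f['world_from_camera'].round(3),f['camera_matrix'])
print(r.read_state())
E
```

```text
pics
[[ 1.700000e-02 -9.950000e-01  9.500000e-02  3.812680e+02]
 [-1.000000e+00 -1.800000e-02 -8.000000e-03  8.213000e+00]
 [ 1.000000e-02 -9.500000e-02 -9.950000e-01  1.705987e+03]
 [ 0.000000e+00  0.000000e+00  0.000000e+00  1.000000e+00]] [[431.08003416   0.         256.91405609]
 [  0.         431.08003416 193.82324449]
 [  0.           0.           1.        ]]
[[-7.350000e-01  4.600000e-01 -4.980000e-01  1.195561e+03]
 [ 6.780000e-01  4.900000e-01 -5.490000e-01  7.436260e+02]
 [-9.000000e-03 -7.410000e-01 -6.710000e-01  1.029758e+03]
 [ 0.000000e+00  0.000000e+00  0.000000e+00  1.000000e+00]] [[391.5253274    0.         252.58871352]
 [  0.         391.5253274  190.55668707]
 [  0.           0.           1.        ]]
{'clock': 0.1, 'joints': array([ 1.17398689e+00,  2.60585513e-01, -1.39247765e-01,  1.17270892e+00,
        7.98755970e-06,  1.57083614e+00]), 'joint_velocities': array([-1.86824832e-03, -1.70188489e-03,  2.21270320e-03, -9.75344092e-04,
       -8.64086144e-05,  4.05463782e-04]), 'joint_torque': array([-5.62753503e-04, -4.06509054e+01,  2.54527223e+01,  1.00901516e-02,
       -9.32047305e-05, -1.57947852e-06]), 'ee_pos': array([202.65862496, 483.63560961, 230.56243727]), 'orientation': array([ 0.13878386,  0.69335633, -0.13999305,  0.69310749]), 'ft_force': array([-0.9370573 , -0.43923005,  0.14332679]), 'ft_torque': array([0.00401365, 0.01940915, 0.06780834]), 'opening': 1.003321018400621}
```

View pics/top0.png

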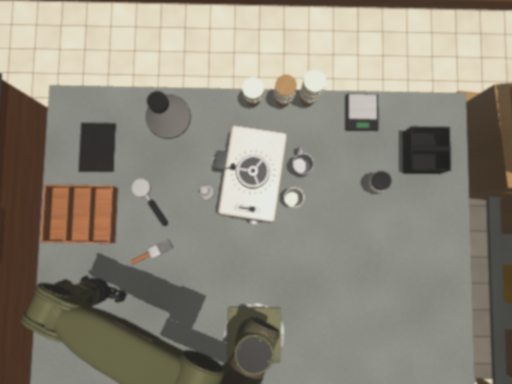

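View pics/side0.png

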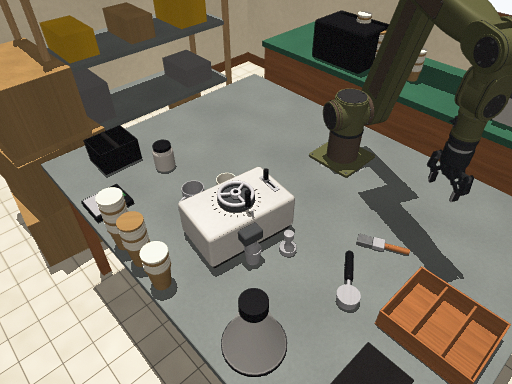

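The top view shows the grinder with its wheel at about (253,172), the handle at about (232,167) on its left, and the lock near (245,208). I'll zoom in and measure these.

Run:
```python
from h import *
for n,(a,b,c,d) in dict(top=(115,230,190,320),side=(155,275,165,305)).items():
    f=np.load(f'pics/{n}0.npz');W=pts(f)
    im=cv2.resize(f['pixels'][a:b,c:d,::-1],None,fx=5.5,fy=5,interpolation=cv2.INTER_CUBIC)
    cv2.imwrite(f'pics/{n}0z.png',im)
    S=W[a:b,c:d].reshape(-1,3)
    m=(S[:,2]>190)&(S[:,2]<250)
    print(n,'high',S[m].round(0).tolist())
    # deck
    reg=(S[:,2]>146)&(S[:,2]<154)
    print(n,'deck',S[reg].mean(0),cv2.minAreaRect(S[reg][:,:2].astype(np.float32)))
    w=(S[:,2]>175)&(S[:,2]<188); print('wheel',cv2.minEnclosingCircle(S[w][:,:2].astype(np.float32)),np.median(S[w],0))
```

```text
top high [[626.0, 87.0, 239.0], [626.0, 83.0, 235.0], [627.0, 80.0, 232.0], [624.0, 91.0, 229.0], [623.0, 87.0, 236.0], [623.0, 83.0, 236.0], [622.0, 80.0, 240.0], [623.0, 76.0, 237.0], [620.0, 90.0, 232.0], [620.0, 87.0, 231.0], [620.0, 83.0, 231.0], [619.0, 80.0, 240.0], [619.0, 76.0, 236.0], [616.0, 90.0, 231.0], [616.0, 87.0, 234.0], [617.0, 83.0, 230.0], [616.0, 80.0, 235.0], [615.0, 76.0, 240.0], [622.0, 75.0, 197.0], [613.0, 87.0, 230.0], [612.0, 83.0, 236.0], [614.0, 80.0, 229.0], [615.0, 77.0, 219.0], [619.0, 75.0, 194.0], [614.0, 88.0, 201.0], [611.0, 84.0, 220.0], [612.0, 81.0, 214.0], [614.0, 78.0, 203.0], [612.0, 85.0, 193.0], [603.0, 7.0, 191.0], [482.0, 15.0, 195.0], [482.0, 12.0, 192.0], [482.0, 8.0, 191.0], [478.0, 19.0, 200.0], [478.0, 15.0, 199.0], [478.0, 12.0, 194.0], [478.0, 8.0, 203.0], [478.0, 5.0, 196.0], [475.0, 19.0, 194.0], [475.0, 15.0, 195.0], [475.0, 12.0, 194.0], [474.0, 8.0, 201.0], [475.0, 5.0, 195.0], [471.0, 19.0, 203.0], [471.0, 15.0, 199.0], [471.0, 12.0, 196.0], [471.0, 5.0, 197.0], [468.0, 15.0, 193.0], [467.0, 12.0, 201.0]]
top deck [604.66324
[... 2090 characters left out ...]
616.0, 92.0, 201.0], [631.0, 86.0, 202.0], [628.0, 87.0, 200.0], [627.0, 91.0, 203.0], [625.0, 94.0, 204.0], [623.0, 96.0, 204.0], [615.0, 91.0, 195.0], [631.0, 86.0, 197.0], [627.0, 86.0, 194.0], [629.0, 93.0, 201.0], [624.0, 93.0, 198.0], [622.0, 95.0, 198.0], [617.0, 93.0, 194.0], [630.0, 85.0, 192.0], [629.0, 88.0, 194.0], [628.0, 91.0, 195.0], [626.0, 94.0, 195.0], [622.0, 94.0, 193.0], [618.0, 94.0, 190.0], [630.0, 89.0, 190.0]]
side deck [632.32997175  27.9203789  149.65198011] ((673.9478759765625, 10.112937927246094), (207.60394287109375, 458.7618408203125), 82.79796600341797)
wheel ((569.8682250976562, 24.349857330322266), 102.62772369384766) [618.15167601  17.47132574 180.52728848]
```

```bash
ls pics
```

```text
side0.npz
side0.png
side0z.png
top0.npz
top0.png
top0z.png
```

View pics/top0z.png

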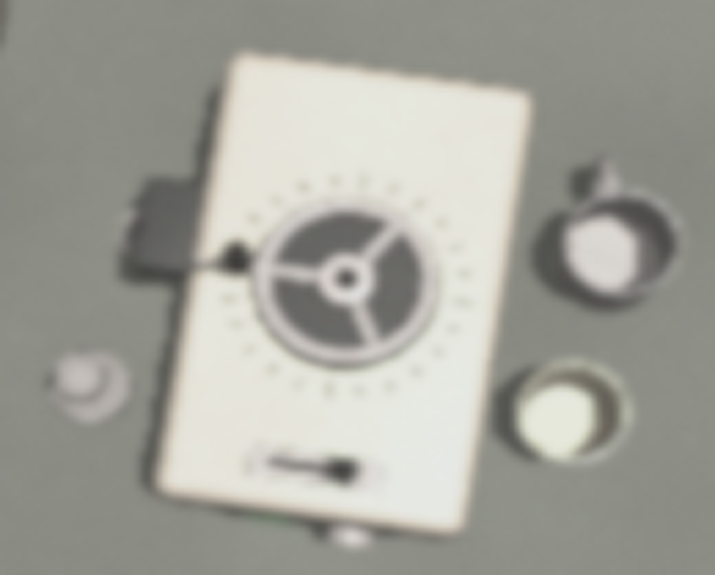

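View pics/side0z.png

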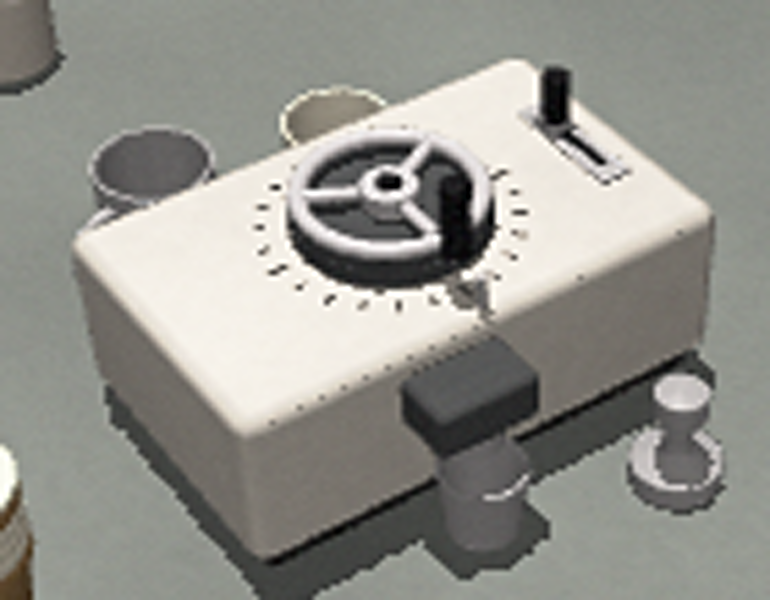

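Run:
```python
from h import *
for n in('top','side'):
    f=np.load(f'pics/{n}0.npz');W=pts(f);px=f['pixels'].astype(int)
    S=W.reshape(-1,3)
    d=np.hypot(S[:,0]-612,S[:,1]-13)
    m=(S[:,2]>176)&(S[:,2]<188)&(d<72)
    x,y=S[m][:,:2].T
    # hub+rim: outer rim fit
    c,rad=cv2.minEnclosingCircle(np.c_[x,y].astype(np.float32));print(n,'wheel',c,rad)
    mm=m&(px.sum(-1).reshape(-1)>330);x,y=S[mm][:,:2].T
    c2=np.array(c)
    for _ in range(20):
        q=np.hypot(x-c2[0],y-c2[1]);k=(q>44)&(q<68)
        A=np.c_[2*x[k],2*y[k],np.ones(k.sum())];s=np.linalg.lstsq(A,x[k]**2+y[k]**2,rcond=None)[0];c2=s[:2]
    print('rim fit',c2,np.sqrt(s[2]+c2@c2),k.sum())
    for nm,cc,zr in(('handle',(622,85),(228,250)),('lock',(475,13),(188,206))):
        k=(S[:,2]>zr[0])&(S[:,2]<zr[1])&(np.hypot(S[:,0]-cc[0],S[:,1]-cc[1])<20)
        print(nm,cv2.minEnclosingCircle(S[k][:,:2].astype(np.float32)),S[k].mean(0),k.sum())
    k=(S[:,2]>158)&(S[:,2]<180)&(np.hypot(S[:,0]-612,S[:,1]-13)>80)&(np.hypot(S[:,0]-612,S[:,1]-13)<110)&(S[:,1]>60)
    print('pin',S[k].round(0).tolist())
    for z0,z1,nm in((146,154,'deck'),):
        k=(S[:,2]>z0)&(S[:,2]<z1)&(abs(S[:,0]-610)<200)&(abs(S[:,1]-13)<140)
        print(cv2.minAreaRect(S[k][:,:2].astype(np.float32)))
```

```text
top wheel (609.7279663085938, 18.374738693237305) 63.58742904663086
rim fit [610.49310136  14.51563703] 54.605559350939345 278
handle ((619.5057983398438, 83.3600082397461), 8.403937339782715) [619.54767595  83.35580396 234.2054219 ] 21
lock ((474.8320007324219, 11.83459186553955), 8.034417152404785) [474.77881263  11.9208759  196.47914823] 20
pin [[625.0, 108.0, 177.0], [625.0, 104.0, 175.0], [621.0, 104.0, 177.0], [620.0, 109.0, 161.0]]
((607.375, 14.794227600097656), (205.90237426757812, 331.0477294921875), 82.25199127197266)
side wheel (612.137939453125, 17.395530700683594) 61.74690628051758
rim fit [612.93372941  18.29685902] 54.554570155982155 265
handle ((621.841796875, 86.80435943603516), 8.678143501281738) [622.94165564  87.77973707 234.90918702] 27
lock ((474.9783020019531, 15.508045196533203), 8.966341018676758) [476.63391175  16.40120187 195.07590506] 23
pin [[621.0, 93.0, 179.0], [621.0, 106.0, 175.0], [628.0, 109.0, 178.0], [623.0, 109.0, 174.0], [622.0, 112.0, 176.0], [625.0, 106.0, 169.0], [625.0, 111.0, 173.0], [624.0, 114.0, 174.0], [626.0, 108.0, 167.0], [626.0, 112.0, 171.0], [623.0, 113.0, 168.0], [627.0, 109.0, 164.0], [626.0, 112.0, 165.0], [622.0, 112.0, 163.0], [625.0, 110.0, 159.0]]
((610.1739501953125, 18.17174530029297), (207.60394287109375, 330.19976806640625), 82.79796600341797)
```

```bash
cat >> h.py <<'E'
from scipy.spatial.transform import Rotation as R
C=np.array([611.7,16.4]);ya=np.radians(-7.5)
ex=np.array([np.cos(ya),np.sin(ya)]);ey=np.array([-np.sin(ya),np.cos(ya)])
def G(x,y): return C+x*ex+y*ey
def st():
    s=r.read_state();p=s['ee_pos'];M=R.from_quat(s['orientation']).as_matrix()
    print('t',round(s['clock'],2),'p',p.round(1),'F',s['ft_force'].round(1),'op',round(s['opening'],2),'j',s['joints'].round(2))
    return s,p,M
E
python3 - <<'E'
from h import *
s,p,M=st();print(M.round(3))
print('yaw of tool y',np.degrees(np.arctan2(M[1,1],M[0,1])))
for nm,q in(('lock',G(-135,-20)),('pre',G(-135,-20-45)),('handle',G(0,70)),('pin',G(0,94))):print(nm,q.round(1),((q-p[:2])/30).round(2))
E
```

```text
t 0.1 p [202.7 483.6 230.6] F [-0.9 -0.4  0.1] op 1.0 j [ 1.17  0.26 -0.14  1.17  0.    1.57]
[[-0.001  0.387  0.922]
 [-0.002  0.922 -0.387]
 [-1.    -0.002 -0.   ]]
yaw of tool y 67.26221291974066
lock [475.2  14.2] [  9.09 -15.65]
pre [469.4 -30.4] [  8.89 -17.14]
handle [620.8  85.8] [ 13.94 -13.26]
pin [624.  109.6] [ 14.04 -12.47]
```

>>> {"name": "servo_tool", "arguments": {"rows": [[[0.5,-1,0.6],[0,0,0.2],1],[[1.3,-2.5,1],[0,0,0.5],1],[[2.1,-4,1],[0,0,0.9],1],[[2.9,-5.5,1],[0,0,1.2],1],[[3.7,-7,1],[0,0,1.5],1],[[4.5,-8.5,1],[0,0,1.9],1],[[5.3,-10,1],[0,0,1.9],1],[[6.1,-11.5,1],[0,0,1.9],1],[[6.9,-13,1],[0,0,1.9],1],[[7.7,-14.5,1],[0,0,1.9],1]]}}

```text
clock: 1.1
ee_pos: [429.1, 55.8, 260.4]
orientation: [0.046, 0.706, -0.047, 0.705]
ft_force: [0.7, 1.5, -0.5]
opening: -0.001
```

Run:
```python
from h import *
s,p,M=st();print(M.round(3))
print('yaw of tool y',np.degrees(np.arctan2(M[1,1],M[0,1])))
q=G(-135,-65);print(((np.r_[q,172]-p)/30).round(2))
```

```text
t 1.1 p [429.1  55.8 260.4] F [ 0.7  1.5 -0.5] op -0.0 j [ 0.13  0.09 -0.28  1.21 -0.    0.26]
[[-0.     0.131  0.991]
 [-0.002  0.991 -0.131]
 [-1.    -0.002 -0.   ]]
yaw of tool y 82.45595510473919
[ 1.34 -2.87 -2.95]
```

>>> {"name": "servo_tool", "arguments": {"rows": [[[0.6,-1.4,0],[0,0,0],1],[[1.34,-2.87,0],[0,0,0],1],[[1.34,-2.87,-0.5],[0,0,0],1],[[1.34,-2.87,-1.2],[0,0,0],1],[[1.34,-2.87,-2],[0,0,0],1],[[1.34,-2.87,-2.6],[0,0,0],1],[[1.34,-2.87,-2.95],[0,0,0],1],[[1.34,-2.87,-2.95],[0,0,0],1]]}}

```text
clock: 1.9
ee_pos: [467.9, -30.2, 170.4]
orientation: [0.046, 0.707, -0.047, 0.704]
ft_force: [-0.4, 0.2, 0.3]
opening: 0.001
```

Run:
```python
from h import *
s,p,M=st();f=save('side','s1')
cv2.imwrite('pics/s1z.png',cv2.resize(f['pixels'][120:260,165:335,::-1],None,fx=4.5,fy=4,interpolation=cv2.INTER_CUBIC))
```

```text
t 1.9 p [467.9 -30.2 170.4] F [-0.4  0.2  0.3] op 0.0 j [-0.06  0.2  -0.38  0.99 -0.    0.07]
```

View pics/s1z.png

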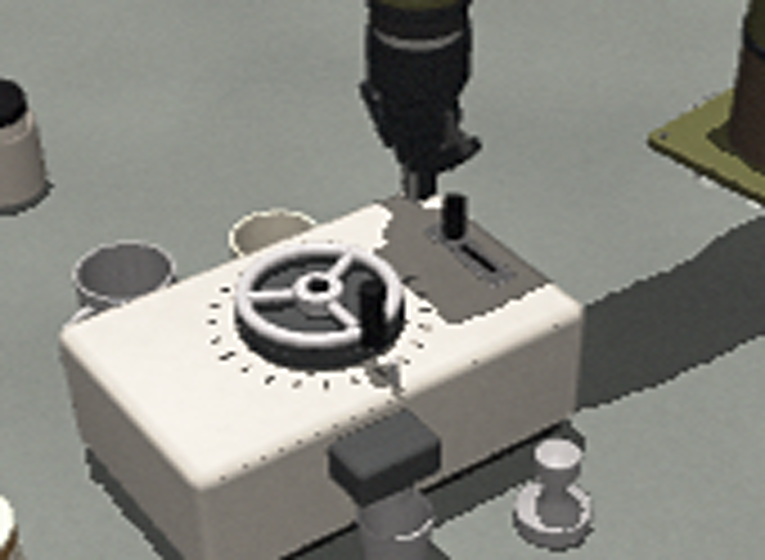

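The shut fingers are at the right of the knob, just above the deck. Next I push left.

>>> {"name": "servo_tool", "arguments": {"rows": [[[0.04,0.25,0],[0,0,0],1],[[0.08,0.5,0],[0,0,0],1],[[0.1,0.66,0],[0,0,0],1],[[0.12,0.82,0],[0,0,0],1],[[0.15,1.0,0],[0,0,0],1],[[0.17,1.16,0],[0,0,0],1],[[0.2,1.33,0],[0,0,0],1],[[0.22,1.5,0],[0,0,0],1],[[0.24,1.66,0],[0,0,0],1],[[0.27,1.82,0],[0,0,0],1]]}}

```text
clock: 2.95
ee_pos: [476.9, 24.7, 171.5]
orientation: [0.046, 0.706, -0.047, 0.705]
ft_force: [-0.1, -3.1, 1.9]
opening: -0.004
```

>>> {"name": "servo_tool", "arguments": {"rows": [[[0.01,0.07,0],[0,0,0],1],[[0.02,0.14,0],[0,0,0],1],[[0.02,0.14,0],[0,0,0],1]]}}

```text
clock: 3.25
ee_pos: [477.4, 29.3, 171.4]
orientation: [0.046, 0.706, -0.047, 0.705]
ft_force: [-0.5, -0.8, -0.1]
opening: -0.0
```

>>> {"name": "servo_tool", "arguments": {"rows": [[[0.01,0.07,0],[0,0,0],1],[[0.02,0.13,0],[0,0,0],1],[[0.02,0.13,0],[0,0,0],1]]}}

```text
clock: 3.55
ee_pos: [477.4, 30.3, 171.4]
orientation: [0.044, 0.706, -0.05, 0.705]
ft_force: [-0.4, -11.0, 3.0]
opening: 0.002
```

The force rose to 11 N and the tool stopped advancing, so the knob is at the stop. I'll back off, lift and check.

>>> {"name": "servo_tool", "arguments": {"rows": [[[-0.07,-0.5,0],[0,0,0],1],[[-0.13,-1.0,0],[0,0,0],1],[[-0.13,-1.0,0.8],[0,0,0],1],[[-0.13,-1.0,2],[0,0,0],1],[[-0.13,-1.0,3],[0,0,0],1],[[-0.13,-1.0,3],[0,0,0],1]]}}

```text
clock: 4.15
ee_pos: [475.9, 0.8, 265.2]
orientation: [0.045, 0.704, -0.049, 0.707]
ft_force: [0.2, -0.2, -0.3]
opening: -0.002
```

```bash
cat >> h.py <<'E'
def meas(tag,n='side',z=True):
    f=save(n,tag);S=pts(f).reshape(-1,3)
    a,b,c,d=(120,260,165,335) if n=='side' else (115,230,190,320)
    cv2.imwrite(f'pics/{tag}z.png',cv2.resize(f['pixels'][a:b,c:d,::-1],None,fx=4.5,fy=4,interpolation=cv2.INTER_CUBIC))
    off=np.array([-1.2,-1.9]) if n=='side' else np.array([1.2,1.9])
    k=(S[:,2]>186)&(S[:,2]<204)
    g=np.c_[(S[:,:2]+off-C)@ex,(S[:,:2]+off-C)@ey]
    m=k&(abs(g[:,0]+135)<15)&(abs(g[:,1])<45)
    if m.sum():print(n,'lock g',g[m].mean(0).round(1),cv2.minEnclosingCircle(g[m].astype(np.float32)),m.sum())
    m=(S[:,2]>225)&(S[:,2]<245)&(abs(np.hypot(g[:,0],g[:,1])-70)<18)
    if m.sum():
        q=g[m].mean(0);c=np.array(cv2.minEnclosingCircle(g[m].astype(np.float32))[0])
        print(n,'handle g',q.round(1),c.round(1),'wheel deg (cw)',[(90-np.degrees(np.arctan2(v[1],v[0]))).round(1) for v in(q,c)],m.sum())
    return g,S
E
python3 - <<'E'
from h import *
st();meas('s2');meas('t2','top')
E
```

```text
t 4.15 p [475.9   0.8 265.2] F [ 0.2 -0.2 -0.3] op -0.0 j [ 0.01  0.16 -0.18  1.23 -0.01  0.14]
side lock g [-134.4   20.5] ((-137.48281860351562, 19.007442474365234), 10.432076454162598) 29
side handle g [ 0.9 70.4] [-0.6 69.6] wheel deg (cw) [np.float64(0.8), np.float64(-0.5)] 33
top handle g [-0.3 69.3] [ 0.3 69.6] wheel deg (cw) [np.float64(-0.2), np.float64(0.3)] 21
```

View pics/s2z.png

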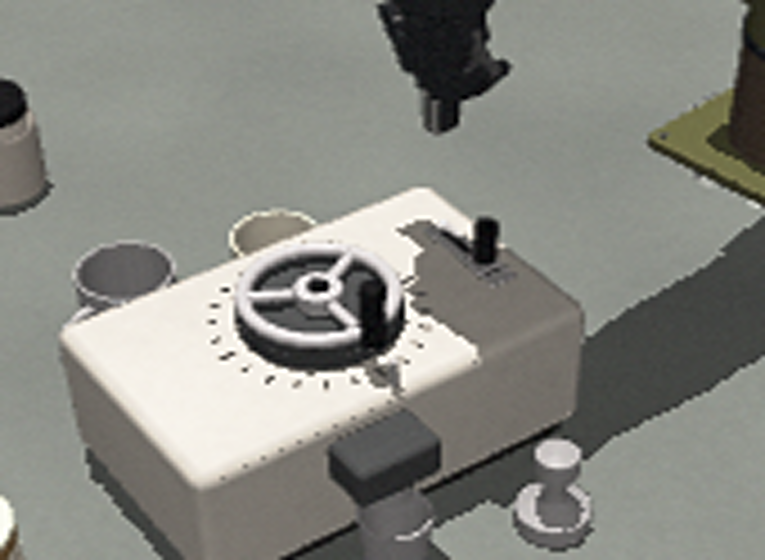

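```bash
cat >> h.py <<'E'
def D(th,hx=11,hy=14.5,rh=9):
    t=np.array([np.cos(th),-np.sin(th)]);d=np.linspace(10,50,4001)
    q=np.abs(d[:,None]*t)-[hx,hy];s=np.linalg.norm(np.maximum(q,0),axis=1)+np.minimum(q.max(1),0)
    return d[np.argmax(s>=rh)]
def tool(deg,extra=0):
    th=np.radians(deg);return G(*(70*np.array([np.sin(th),np.cos(th)])-(D(th)+extra)*np.array([np.cos(th),-np.sin(th)])))
def plan(degs,z=200):
    s,p,M=st();g=(p[:2]-C);print('g',(g@ex).round(1),(g@ey).round(1),'yaw',np.degrees(np.arctan2(M[1,1],M[0,1])).round(2))
    rv=R.from_matrix(np.array([[0,ey[0]*-0+ey[0],ex[0]],[0,ey[1],ex[1]],[-1,0,0]])@M.T).as_rotvec(degrees=True)/8
    print('rot corr',rv.round(2))
    print([[[*( (np.r_[tool(d),z]-p)/30).round(2).tolist()],[0,0,0],1] for d in degs])
E
python3 - <<'E'
from h import *
s,p,M=st();print(((np.r_[G(-40,70),200]-p)/30).round(2)); plan([0])
print([round(D(np.radians(a)),1) for a in range(0,360,15)])
E
```

```text
t 4.25 p [473.7   0.7 261.6] F [0.3 0.2 1.1] op -0.0 j [ 0.01  0.16 -0.19  1.22 -0.01  0.14]
[ 3.58  3.01 -2.05]
t 4.25 p [473.7   0.7 261.6] F [0.3 0.2 1.1] op -0.0 j [ 0.01  0.16 -0.19  1.22 -0.01  0.14]
g -134.7 -33.6 yaw 82.4
rot corr [ 0.05 -0.02  0.01]
[[[4.24, 2.93, -2.05], [0, 0, 0], 1]]
[np.float64(20.0), np.float64(20.7), np.float64(23.1), np.float64(26.7), np.float64(26.8), np.float64(24.3), np.float64(23.5), np.float64(24.3), np.float64(26.8), np.float64(26.7), np.float64(23.1), np.float64(20.7), np.float64(20.0), np.float64(20.7), np.float64(23.1), np.float64(26.7), np.float64(26.8), np.float64(24.3), np.float64(23.5), np.float64(24.3), np.float64(26.8), np.float64(26.7), np.float64(23.1), np.float64(20.7)]
```

>>> {"name": "servo_tool", "arguments": {"rows": [[[0.9,0.75,0],[0,0,0],1],[[1.8,1.5,0],[0,0,0],1],[[2.7,2.3,0],[0,0,0],1],[[3.4,2.9,0],[0,0,0],1],[[3.58,3.01,-0.3],[0,0,0],1],[[3.58,3.01,-0.9],[0,0,0],1],[[3.58,3.01,-1.6],[0,0,0],1],[[3.58,3.01,-2.05],[0,0,0],1],[[3.58,3.01,-2.05],[0,0,0],1]]}}

```text
clock: 5.15
ee_pos: [577.7, 90.1, 196.1]
orientation: [0.044, 0.709, -0.05, 0.702]
ft_force: [-0.6, -0.3, 0.0]
opening: -0.0
```

Run:
```python
from h import *
plan([0,5,10,15,20,25,30,35,40])
```

```text
t 5.15 p [577.7  90.1 196.1] F [-0.6 -0.3  0. ] op -0.0 j [ 0.16  0.39 -0.04  1.15 -0.01  0.29]
g -43.4 68.7 yaw 82.38
rot corr [ 0.06 -0.07  0.01]
[[[0.78, -0.06, 0.13], [0, 0, 0], 1], [[0.99, -0.03, 0.13], [0, 0, 0], 1], [[1.19, -0.03, 0.13], [0, 0, 0], 1], [[1.39, -0.04, 0.13], [0, 0, 0], 1], [[1.58, -0.06, 0.13], [0, 0, 0], 1], [[1.77, -0.09, 0.13], [0, 0, 0], 1], [[1.94, -0.14, 0.13], [0, 0, 0], 1], [[2.11, -0.19, 0.13], [0, 0, 0], 1], [[2.27, -0.25, 0.13], [0, 0, 0], 1]]
```

>>> {"name": "servo_tool", "arguments": {"rows": [[[0.2,-0.01,0.1],[0.06,-0.07,0],1],[[0.4,-0.03,0.13],[0.06,-0.07,0],1],[[0.55,-0.04,0.13],[0.06,-0.07,0],1],[[0.62,-0.05,0.13],[0.06,-0.07,0],1],[[0.68,-0.06,0.13],[0.06,-0.07,0],1],[[0.68,-0.06,0.13],[0.06,-0.07,0],1]]}}

```text
clock: 5.75
ee_pos: [598.5, 88.4, 200.2]
orientation: [0.047, 0.706, -0.047, 0.705]
ft_force: [-0.6, -1.0, -0.2]
opening: 0.001
```

>>> {"name": "servo_tool", "arguments": {"rows": [[[0.03,0,0],[0,0,0],1],[[0.06,0,0],[0,0,0],1]]}}

```text
clock: 5.95
ee_pos: [599.6, 88.4, 200.2]
orientation: [0.047, 0.706, -0.047, 0.705]
ft_force: [-2.2, 0.9, 0.6]
opening: 0.003
```

>>> {"name": "servo_tool", "arguments": {"rows": [[[0.03,0,0],[0,0,0],1],[[0.06,0,0],[0,0,0],1]]}}

```text
clock: 6.15
ee_pos: [600.8, 88.5, 200.2]
orientation: [0.047, 0.706, -0.047, 0.705]
ft_force: [-2.0, 0.5, 1.6]
opening: -0.004
```

>>> {"name": "servo_tool", "arguments": {"rows": [[[0.03,0,0],[0,0,0],1],[[0.06,0,0],[0,0,0],1]]}}

```text
clock: 6.35
ee_pos: [602.4, 88.5, 200.2]
orientation: [0.047, 0.707, -0.047, 0.704]
ft_force: [-3.4, -0.4, 1.8]
opening: 0.001
```

Run:
```python
from h import *
meas('s3')
plan(range(5,56,5))
```

```text
side lock g [-135.    20.6] ((-137.0582733154297, 20.179811477661133), 10.405070304870605) 28
side handle g [-1.8 72.3] [-8.  70.2] wheel deg (cw) [np.float64(-1.4), np.float64(-6.5)] 60
t 6.4 p [602.7  88.5 200.2] F [-2.   0.6  1.3] op -0.0 j [0.15 0.42 0.02 1.17 0.   0.28]
g -18.4 70.3 yaw 82.4
rot corr [-0.   -0.02  0.01]
[[[0.15, 0.02, -0.01], [0, 0, 0], 1], [[0.36, 0.03, -0.01], [0, 0, 0], 1], [[0.56, 0.02, -0.01], [0, 0, 0], 1], [[0.75, -0.01, -0.01], [0, 0, 0], 1], [[0.93, -0.04, -0.01], [0, 0, 0], 1], [[1.11, -0.08, -0.01], [0, 0, 0], 1], [[1.28, -0.13, -0.01], [0, 0, 0], 1], [[1.44, -0.19, -0.01], [0, 0, 0], 1], [[1.61, -0.28, -0.01], [0, 0, 0], 1], [[1.78, -0.39, -0.01], [0, 0, 0], 1], [[1.95, -0.52, -0.01], [0, 0, 0], 1]]
```

Contact came near g_x = -20, as predicted. Now pushing round.

>>> {"name": "servo_tool", "arguments": {"rows": [[[0.15,0.02,0],[0,0,0],1],[[0.36,0.03,0],[0,0,0],1],[[0.56,0.02,0],[0,0,0],1],[[0.75,-0.01,0],[0,0,0],1],[[0.93,-0.04,0],[0,0,0],1],[[1.11,-0.08,0],[0,0,0],1],[[1.28,-0.13,0],[0,0,0],1],[[1.44,-0.19,0],[0,0,0],1],[[1.61,-0.28,0],[0,0,0],1],[[1.61,-0.28,0],[0,0,0],1]]}}

```text
clock: 7.4
ee_pos: [652.2, 79.6, 200.1]
orientation: [0.047, 0.706, -0.047, 0.705]
ft_force: [-0.8, 0.2, -0.6]
opening: -0.004
```

Run:
```python
from h import *
g,S=meas('t4','top')
plan(range(50,96,5))
```

```text
t 7.45 p [652.   79.6 200.2] F [-0.5  0.3 -0.6] op 0.0 j [0.12 0.5  0.16 1.23 0.   0.25]
g 31.7 67.9 yaw 82.37
rot corr [ 0.   -0.01  0.02]
[[[0.14, -0.09, -0.01], [0, 0, 0], 1], [[0.31, -0.23, -0.01], [0, 0, 0], 1], [[0.47, -0.39, -0.01], [0, 0, 0], 1], [[0.62, -0.58, -0.01], [0, 0, 0], 1], [[0.75, -0.79, -0.01], [0, 0, 0], 1], [[0.86, -1.0, -0.01], [0, 0, 0], 1], [[0.95, -1.21, -0.01], [0, 0, 0], 1], [[1.02, -1.42, -0.01], [0, 0, 0], 1], [[1.07, -1.63, -0.01], [0, 0, 0], 1], [[1.1, -1.84, -0.01], [0, 0, 0], 1]]
```

View pics/t4z.png

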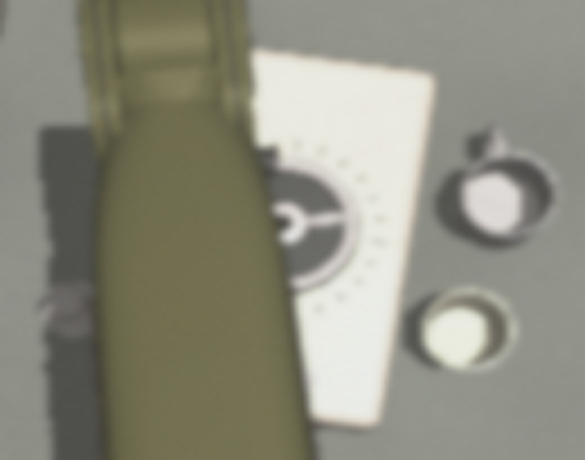

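The arm covers the left of the grinder, and the handle shows at about (268,155), so it has turned about 45° as planned.

>>> {"name": "servo_tool", "arguments": {"rows": [[[0.14,-0.09,0],[0,0,0],1],[[0.31,-0.23,0],[0,0,0],1],[[0.47,-0.39,0],[0,0,0],1],[[0.62,-0.58,0],[0,0,0],1],[[0.75,-0.79,0],[0,0,0],1],[[0.86,-1.0,0],[0,0,0],1],[[0.95,-1.21,0],[0,0,0],1],[[1.02,-1.42,0],[0,0,0],1],[[1.07,-1.63,0],[0,0,0],1],[[1.1,-1.84,0],[0,0,0],1]]}}

```text
clock: 8.45
ee_pos: [685.0, 23.8, 200.1]
orientation: [0.047, 0.706, -0.047, 0.705]
ft_force: [-0.2, 3.5, -1.9]
opening: -0.0
```

Run:
```python
from h import *
plan(range(100,146,5));meas('s5')
```

```text
t 8.45 p [685.   23.8 200.1] F [-0.2  3.5 -1.9] op -0.0 j [ 0.03  0.56  0.25  1.27 -0.    0.17]
g 71.7 16.9 yaw 82.36
rot corr [ 0.   -0.01  0.02]
[[[0.02, -0.19, -0.0], [0, 0, 0], 1], [[0.02, -0.39, -0.0], [0, 0, 0], 1], [[0.01, -0.59, -0.0], [0, 0, 0], 1], [[-0.01, -0.77, -0.0], [0, 0, 0], 1], [[-0.05, -0.96, -0.0], [0, 0, 0], 1], [[-0.11, -1.16, -0.0], [0, 0, 0], 1], [[-0.2, -1.36, -0.0], [0, 0, 0], 1], [[-0.32, -1.56, -0.0], [0, 0, 0], 1], [[-0.47, -1.75, -0.0], [0, 0, 0], 1], [[-0.64, -1.94, -0.0], [0, 0, 0], 1]]
side lock g [-134.4   19.8] ((-134.97726440429688, 19.08051109313965), 9.26174545288086) 28
side handle g [79.7 22.4] [76.4 20.2] wheel deg (cw) [np.float64(74.3), np.float64(75.2)] 24
```

View pics/s5z.png

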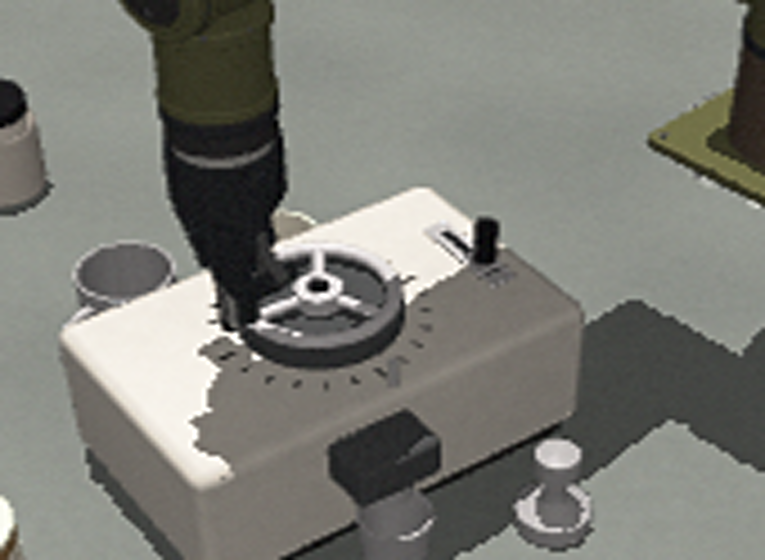

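The fingers sit at the back-left of the wheel and hide the handle; the spokes have turned. Going on.

>>> {"name": "servo_tool", "arguments": {"rows": [[[0.02,-0.19,0],[0,0,0],1],[[0.02,-0.39,0],[0,0,0],1],[[0.01,-0.59,0],[0,0,0],1],[[-0.01,-0.77,0],[0,0,0],1],[[-0.05,-0.96,0],[0,0,0],1],[[-0.11,-1.16,0],[0,0,0],1],[[-0.2,-1.36,0],[0,0,0],1],[[-0.32,-1.56,0],[0,0,0],1],[[-0.47,-1.75,0],[0,0,0],1],[[-0.64,-1.94,0],[0,0,0],1]]}}

```text
clock: 9.5
ee_pos: [665.5, -36.0, 200.3]
orientation: [0.047, 0.706, -0.048, 0.705]
ft_force: [2.9, 0.9, -0.4]
opening: 0.001
```

Run:
```python
from h import *
plan(range(150,196,5))
```

```text
t 9.5 p [665.5 -36.  200.3] F [ 2.9  0.9 -0.4] op 0.0 j [-0.05  0.52  0.19  1.24 -0.    0.08]
g 60.2 -45.0 yaw 82.31
rot corr [ 0.01 -0.01  0.02]
[[[-0.19, -0.11, -0.01], [0, 0, 0], 1], [[-0.39, -0.26, -0.01], [0, 0, 0], 1], [[-0.6, -0.38, -0.01], [0, 0, 0], 1], [[-0.8, -0.48, -0.01], [0, 0, 0], 1], [[-1.01, -0.55, -0.01], [0, 0, 0], 1], [[-1.23, -0.61, -0.01], [0, 0, 0], 1], [[-1.44, -0.65, -0.01], [0, 0, 0], 1], [[-1.64, -0.68, -0.01], [0, 0, 0], 1], [[-1.85, -0.68, -0.01], [0, 0, 0], 1], [[-2.05, -0.67, -0.01], [0, 0, 0], 1]]
```

>>> {"name": "servo_tool", "arguments": {"rows": [[[-0.19,-0.11,0],[0,0,0],1],[[-0.39,-0.26,0],[0,0,0],1],[[-0.6,-0.38,0],[0,0,0],1],[[-0.8,-0.48,0],[0,0,0],1],[[-1.01,-0.55,0],[0,0,0],1],[[-1.23,-0.61,0],[0,0,0],1],[[-1.44,-0.65,0],[0,0,0],1],[[-1.64,-0.68,0],[0,0,0],1],[[-1.85,-0.68,0],[0,0,0],1],[[-2.05,-0.67,0],[0,0,0],1]]}}

```text
clock: 10.5
ee_pos: [603.5, -56.1, 200.3]
orientation: [0.047, 0.706, -0.048, 0.705]
ft_force: [2.6, -0.2, -1.9]
opening: 0.006
```

Run:
```python
from h import *
plan(range(200,246,5));meas('s6')
```

```text
t 10.5 p [603.5 -56.1 200.3] F [ 2.6 -0.2 -1.9] op 0.01 j [-0.09  0.41  0.01  1.17 -0.    0.04]
g 1.4 -72.9 yaw 82.3
rot corr [ 0.01 -0.01  0.02]
[[[-0.18, 0.02, -0.01], [0, 0, 0], 1], [[-0.36, 0.05, -0.01], [0, 0, 0], 1], [[-0.54, 0.1, -0.01], [0, 0, 0], 1], [[-0.7, 0.15, -0.01], [0, 0, 0], 1], [[-0.87, 0.21, -0.01], [0, 0, 0], 1], [[-1.04, 0.29, -0.01], [0, 0, 0], 1], [[-1.21, 0.4, -0.01], [0, 0, 0], 1], [[-1.38, 0.54, -0.01], [0, 0, 0], 1], [[-1.54, 0.7, -0.01], [0, 0, 0], 1], [[-1.69, 0.89, -0.01], [0, 0, 0], 1]]
side lock g [-134.2   20.9] ((-135.13909912109375, 20.21957015991211), 9.465618133544922) 28
side handle g [  7.1 -67.9] [ -1.9 -71.2] wheel deg (cw) [np.float64(174.0), np.float64(181.5)] 28
```

View pics/s6z.png

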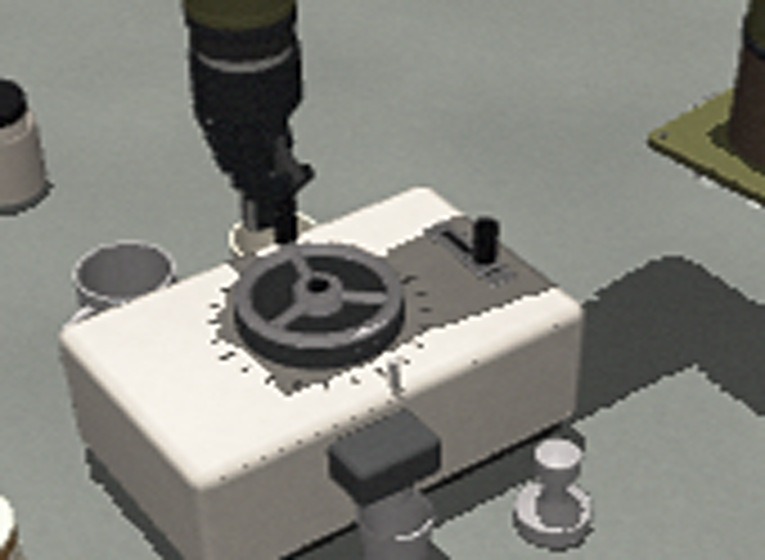

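The handle at about (288,220) px is just ahead of the fingers, on the right side of the wheel at about 195°. Going on.

>>> {"name": "servo_tool", "arguments": {"rows": [[[-0.18,0.02,0],[0,0,0],1],[[-0.36,0.05,0],[0,0,0],1],[[-0.54,0.1,0],[0,0,0],1],[[-0.7,0.15,0],[0,0,0],1],[[-0.87,0.21,0],[0,0,0],1],[[-1.04,0.29,0],[0,0,0],1],[[-1.21,0.4,0],[0,0,0],1],[[-1.38,0.54,0],[0,0,0],1],[[-1.54,0.7,0],[0,0,0],1],[[-1.69,0.89,0],[0,0,0],1]]}}

```text
clock: 11.55
ee_pos: [550.8, -29.1, 200.4]
orientation: [0.047, 0.707, -0.048, 0.704]
ft_force: [1.4, -1.3, -0.3]
opening: -0.0
```

Run:
```python
from h import *
plan(range(250,296,5))
```

```text
t 11.55 p [550.8 -29.1 200.4] F [ 1.4 -1.3 -0.3] op -0.0 j [-0.05  0.32 -0.13  1.12 -0.    0.08]
g -54.4 -53.1 yaw 82.3
rot corr [ 0.01 -0.02  0.03]
[[[-0.07, 0.2, -0.01], [0, 0, 0], 1], [[-0.18, 0.41, -0.01], [0, 0, 0], 1], [[-0.27, 0.62, -0.01], [0, 0, 0], 1], [[-0.34, 0.83, -0.01], [0, 0, 0], 1], [[-0.39, 1.05, -0.01], [0, 0, 0], 1], [[-0.42, 1.26, -0.01], [0, 0, 0], 1], [[-0.44, 1.46, -0.01], [0, 0, 0], 1], [[-0.44, 1.66, -0.01], [0, 0, 0], 1], [[-0.43, 1.86, -0.01], [0, 0, 0], 1], [[-0.4, 2.04, -0.01], [0, 0, 0], 1]]
```

>>> {"name": "servo_tool", "arguments": {"rows": [[[-0.07,0.2,0],[0,0,0],1],[[-0.18,0.41,0],[0,0,0],1],[[-0.27,0.62,0],[0,0,0],1],[[-0.34,0.83,0],[0,0,0],1],[[-0.39,1.05,0],[0,0,0],1],[[-0.42,1.26,0],[0,0,0],1],[[-0.44,1.46,0],[0,0,0],1],[[-0.44,1.66,0],[0,0,0],1],[[-0.43,1.86,0],[0,0,0],1],[[-0.4,2.04,0],[0,0,0],1]]}}

```text
clock: 12.55
ee_pos: [538.5, 32.6, 200.1]
orientation: [0.047, 0.707, -0.048, 0.704]
ft_force: [-0.6, -2.7, -1.4]
opening: -0.004
```

Run:
```python
from h import *
plan(range(300,346,5))
```

```text
t 12.55 p [538.5  32.6 200.1] F [-0.6 -2.7 -1.4] op -0.0 j [ 0.06  0.3  -0.16  1.11 -0.    0.2 ]
g -74.7 6.5 yaw 82.3
rot corr [ 0.01 -0.03  0.02]
[[[0.05, 0.17, -0.0], [0, 0, 0], 1], [[0.11, 0.37, -0.0], [0, 0, 0], 1], [[0.2, 0.57, -0.0], [0, 0, 0], 1], [[0.32, 0.77, -0.0], [0, 0, 0], 1], [[0.46, 0.97, -0.0], [0, 0, 0], 1], [[0.64, 1.15, -0.0], [0, 0, 0], 1], [[0.84, 1.32, -0.0], [0, 0, 0], 1], [[1.04, 1.47, -0.0], [0, 0, 0], 1], [[1.24, 1.59, -0.0], [0, 0, 0], 1], [[1.45, 1.68, -0.0], [0, 0, 0], 1]]
```

>>> {"name": "servo_tool", "arguments": {"rows": [[[0.05,0.17,0],[0,0,0],1],[[0.11,0.37,0],[0,0,0],1],[[0.2,0.57,0],[0,0,0],1],[[0.32,0.77,0],[0,0,0],1],[[0.46,0.97,0],[0,0,0],1],[[0.64,1.15,0],[0,0,0],1],[[0.84,1.32,0],[0,0,0],1],[[1.04,1.47,0],[0,0,0],1],[[1.15,1.53,0],[0,0,0],1],[[1.24,1.59,0],[0,0,0],1]]}}

```text
clock: 13.55
ee_pos: [576.1, 80.8, 200.0]
orientation: [0.047, 0.707, -0.048, 0.704]
ft_force: [-2.6, 0.4, -0.0]
opening: 0.004
```

Run:
```python
from h import *
plan([342,344,346,348,350,351,352,353,354]);g,S=meas('s7')
print(tool(360),tool(0))
```

```text
t 13.55 p [576.1  80.8 200. ] F [-2.6  0.4 -0. ] op 0.0 j [ 0.14  0.37 -0.05  1.15 -0.    0.27]
g -43.7 59.2 yaw 82.32
rot corr [ 0.01 -0.03  0.02]
[[[0.07, 0.02, -0.0], [0, 0, 0], 1], [[0.15, 0.06, -0.0], [0, 0, 0], 1], [[0.24, 0.09, -0.0], [0, 0, 0], 1], [[0.32, 0.13, -0.0], [0, 0, 0], 1], [[0.41, 0.15, -0.0], [0, 0, 0], 1], [[0.45, 0.17, -0.0], [0, 0, 0], 1], [[0.49, 0.18, -0.0], [0, 0, 0], 1], [[0.53, 0.19, -0.0], [0, 0, 0], 1], [[0.58, 0.2, -0.0], [0, 0, 0], 1]]
side lock g [-135.3   20.7] ((-135.65960693359375, 19.32227897644043), 9.71593952178955) 26
side handle g [-27.4  65.5] [-32.   63.1] wheel deg (cw) [np.float64(-22.7), np.float64(-26.9)] 54
[601.00793623  88.41166414] [601.00793623  88.41166414]
```

View pics/s7z.png

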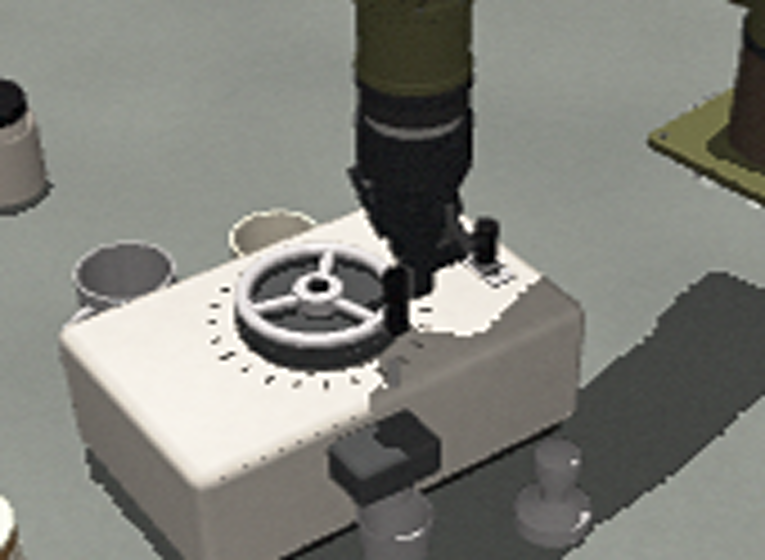

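The handle at about (397,300) px is about 20° short of the pin, as planned. I'll push slowly to about 354°, then back off and measure.

>>> {"name": "servo_tool", "arguments": {"rows": [[[0.07,0.02,0],[0,0,0],1],[[0.15,0.06,0],[0,0,0],1],[[0.24,0.09,0],[0,0,0],1],[[0.32,0.13,0],[0,0,0],1],[[0.41,0.15,0],[0,0,0],1],[[0.46,0.17,0],[0,0,0],1],[[0.51,0.18,0],[0,0,0],1],[[0.55,0.19,0],[0,0,0],1],[[0.58,0.2,0],[0,0,0],1],[[0.58,0.2,0],[0,0,0],1]]}}

```text
clock: 14.6
ee_pos: [594.2, 87.0, 200.0]
orientation: [0.047, 0.707, -0.048, 0.704]
ft_force: [-1.3, 0.6, -0.1]
opening: 0.002
```

>>> {"name": "servo_tool", "arguments": {"rows": [[[-0.5,0,0],[0,0,0],1],[[-1.2,-0.5,0.3],[0,0,0],1],[[-1.5,-1.5,1.5],[0,0,0],1],[[-1.5,-3,2.2],[0,0,0],1],[[-1.5,-4.5,2.2],[0,0,0],1],[[-1.5,-5,2.2],[0,0,0],1]]}}

```text
clock: 15.2
ee_pos: [550.7, -66.7, 267.8]
orientation: [0.048, 0.705, -0.05, 0.706]
ft_force: [-0.6, 0.5, 0.4]
opening: 0.002
```

Run:
```python
from h import *
st();meas('s8');meas('t8','top')
```

```text
t 15.2 p [550.7 -66.7 267.8] F [-0.6  0.5  0.4] op 0.0 j [-0.12  0.3   0.01  1.28 -0.    0.02]
side lock g [-134.3   20.7] ((-137.25955200195312, 18.742496490478516), 11.446611404418945) 30
side handle g [-3.9 70.2] [-6.5 69.2] wheel deg (cw) [np.float64(-3.2), np.float64(-5.4)] 35
top lock g [-134.5   19.6] ((-134.1453094482422, 19.66400909423828), 8.623546600341797) 19
top handle g [-3.9 69.2] [-4.1 69.2] wheel deg (cw) [np.float64(-3.2), np.float64(-3.4)] 22
```

View pics/s8z.png

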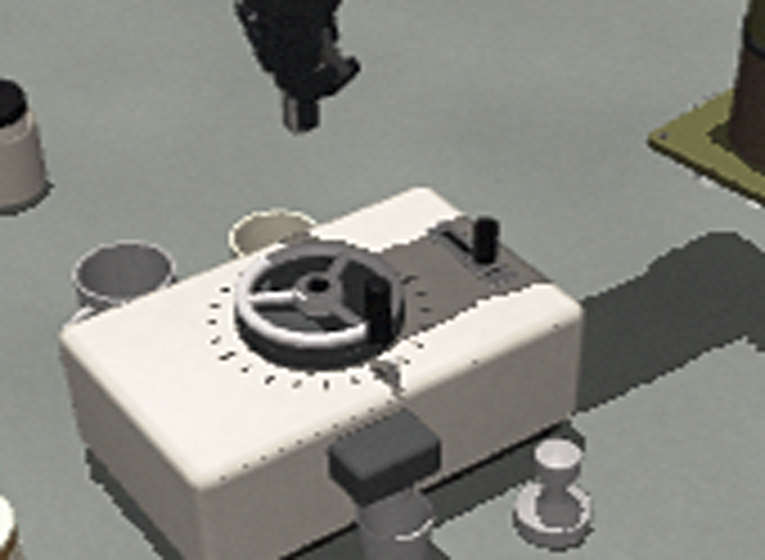

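View pics/t8z.png

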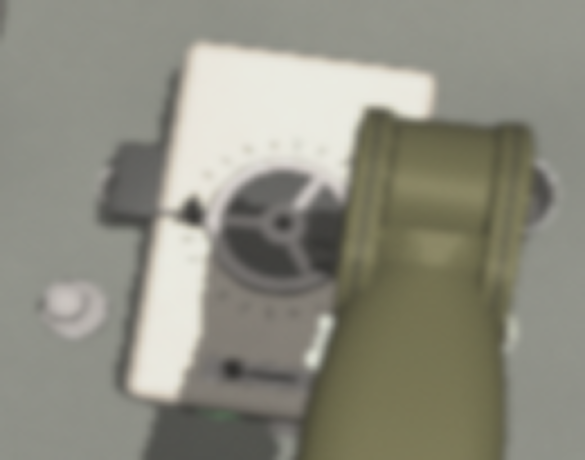

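The handle is 3 to 4° short in both views. I'll refine this by comparing handle pixels with the starting picture.

```bash
cat >> h.py <<'E'
def proj(f,P):
    T=np.linalg.inv(f['world_from_camera']);q=T[:3,:3]@P+T[:3,3];k=f['camera_matrix']@q;return k[:2]/k[2]
def blob(tag,n):
    # darkness-weighted centroid of upper part of handle (z>205)
    f=np.load(f'pics/{tag}.npz');W=pts(f)
    off=np.array([-1.2,-1.9]) if n=='side' else np.array([1.2,1.9])
    q=proj(f,np.r_[G(0,70)-off,215 if n=='side' else 237])
    c=np.round(q).astype(int);h=9
    g=cv2.cvtColor(f['pixels'],cv2.COLOR_RGB2GRAY).astype(float)
    m=(W[...,2]>200)&(W[...,2]<250)&(np.hypot(W[...,0]-620,W[...,1]-86)<25)
    v,u=np.nonzero(m)
    # predicted px shift per degree
    th=np.radians(1);d=proj(f,np.r_[G(70*np.sin(th),70*np.cos(th))-off,215])-proj(f,np.r_[G(0,70)-off,215])
    print(tag,n,'centroid',u.mean().round(2),v.mean().round(2),len(u),'px/deg',d.round(3))
    return np.array([u.mean(),v.mean()]),d
def delta(a,b,n):
    A,d=blob(a,n);B,_=blob(b,n);print('  dθ deg',((B-A)@d/(d@d)).round(2))
E
python3 - <<'E'
from h import *
delta('side0','s8','side');delta('s2','s8','side');delta('side0','s2','side')
delta('top0','t8','top');delta('t2','t8','top')
E
```

```text
side0 side centroid 247.39 195.66 70 px/deg [-0.332  0.158]
s8 side centroid 248.46 194.72 69 px/deg [-0.332  0.158]
  dθ deg -3.73
s2 side centroid 247.41 195.58 69 px/deg [-0.332  0.158]
s8 side centroid 248.46 194.72 69 px/deg [-0.332  0.158]
  dθ deg -3.6
side0 side centroid 247.39 195.66 70 px/deg [-0.332  0.158]
s2 side centroid 247.41 195.58 69 px/deg [-0.332  0.158]
  dθ deg -0.14
top0 top centroid 232.15 165.54 26 px/deg [ 0.057 -0.342]
t8 top centroid 232.1 166.83 29 px/deg [ 0.057 -0.342]
  dθ deg -3.7
t2 top centroid 232.08 165.44 25 px/deg [ 0.057 -0.342]
t8 top centroid 232.1 166.83 29 px/deg [ 0.057 -0.342]
  dθ deg -3.94
```

Run:
```python
from h import *
plan([0]);s,p,M=st();print(((np.r_[575,86.5,200]-p)/30).round(2))
```

```text
t 15.3 p [549.9 -65.1 266.5] F [-0.7  0.3  0.2] op -0.0 j [-0.12  0.3   0.01  1.28 -0.    0.02]
g -50.6 -88.9 yaw 82.11
rot corr [ 0.01 -0.01  0.05]
[[[1.7, 5.12, -2.22], [0, 0, 0], 1]]
t 15.3 p [549.9 -65.1 266.5] F [-0.7  0.3  0.2] op -0.0 j [-0.12  0.3   0.01  1.28 -0.    0.02]
[ 0.84  5.05 -2.22]
```

>>> {"name": "servo_tool", "arguments": {"rows": [[[0,1.3,0],[0,0,0.05],1],[[0.2,2.6,0],[0,0,0.05],1],[[0.5,3.9,0],[0,0,0.05],1],[[0.6,4.8,0],[0,0,0.05],1],[[0.6,5.05,-0.4],[0,0,0.05],1],[[0.6,5.05,-1.2],[0,0,0.05],1],[[0.6,5.05,-2.0],[0,0,0.05],1],[[0.7,5.05,-2.22],[0,0,0.05],1],[[0.84,5.05,-2.22],[0,0,0.05],1],[[0.84,5.05,-2.22],[0,0,0.05],1]]}}

```text
clock: 16.3
ee_pos: [576.3, 86.4, 200.5]
orientation: [0.046, 0.705, -0.047, 0.706]
ft_force: [-0.6, 0.1, 1.2]
opening: 0.001
```

Run:
```python
from h import *
s,p,M=st();print(((np.r_[594,87,200]-p)/30).round(2),((np.r_[598.2,88.2,200]-p)/30).round(2))
```

```text
t 16.3 p [576.3  86.4 200.5] F [-0.6  0.1  1.2] op 0.0 j [ 0.15  0.37 -0.05  1.14 -0.    0.28]
[ 0.59  0.02 -0.02] [ 0.73  0.06 -0.02]
```

>>> {"name": "servo_tool", "arguments": {"rows": [[[0.2,0,0],[0,0,0],1],[[0.38,0.01,0],[0,0,0],1],[[0.5,0.02,0],[0,0,0],1],[[0.57,0.02,0],[0,0,0],1],[[0.62,0.03,0],[0,0,0],1],[[0.66,0.04,0],[0,0,0],1],[[0.7,0.05,0],[0,0,0],1],[[0.73,0.06,0],[0,0,0],1],[[0.73,0.06,0],[0,0,0],1],[[0.73,0.06,0],[0,0,0],1]]}}

```text
clock: 17.3
ee_pos: [598.1, 88.3, 200.5]
orientation: [0.046, 0.705, -0.047, 0.706]
ft_force: [-2.9, 0.2, 1.2]
opening: 0.002
```

>>> {"name": "servo_tool", "arguments": {"rows": [[[-0.5,0,0],[0,0,0],1],[[-1.2,0,0.5],[0,0,0],1],[[-2.2,0.1,1.6],[0,0,0],1],[[-3.2,0.3,2.2],[0,0,0],1],[[-3.72,0.34,2.2],[0,0,0],1],[[-3.72,0.34,2.2],[0,0,0],1]]}}

```text
clock: 17.9
ee_pos: [485.7, 98.7, 267.8]
orientation: [0.046, 0.705, -0.046, 0.707]
ft_force: [0.4, -0.7, 1.2]
opening: 0.003
```

Run:
```python
from h import *
st();meas('s9');meas('t9','top')
delta('side0','s9','side');delta('top0','t9','top');delta('s2','s9','side')
s,p,M=st();print(((np.r_[G(-135,64),172]-p)/30).round(2))
```

```text
t 17.9 p [485.7  98.7 267.8] F [ 0.4 -0.7  1.2] op 0.0 j [ 0.2   0.19 -0.13  1.24 -0.    0.33]
side lock g [-134.2   20.1] ((-134.5315704345703, 18.28925895690918), 9.925575256347656) 28
side handle g [ 0.3 71.1] [ 0.4 69.5] wheel deg (cw) [np.float64(0.2), np.float64(0.3)] 30
top lock g [-138.5   19.2] ((-138.12489318847656, 18.026782989501953), 7.208947658538818) 8
top handle g [-0.1 69.4] [ 0.2 69.7] wheel deg (cw) [np.float64(-0.1), np.float64(0.2)] 21
side0 side centroid 247.39 195.66 70 px/deg [-0.332  0.158]
s9 side centroid 247.42 195.65 66 px/deg [-0.332  0.158]
  dθ deg -0.1
top0 top centroid 232.15 165.54 26 px/deg [ 0.057 -0.342]
t9 top centroid 232.07 165.59 27 px/deg [ 0.057 -0.342]
  dθ deg -0.19
s2 side centroid 247.41 195.58 69 px/deg [-0.332  0.158]
s9 side centroid 247.42 195.65 66 px/deg [-0.332  0.158]
  dθ deg 0.04
t 18.0 p [487.3  98.5 266.6] F [ 0.3 -0.1  0.3] op 0.0 j [ 0.2   0.2  -0.13  1.24 -0.    0.33]
[-0.04 -0.04 -3.15]
```

View pics/s9z.png

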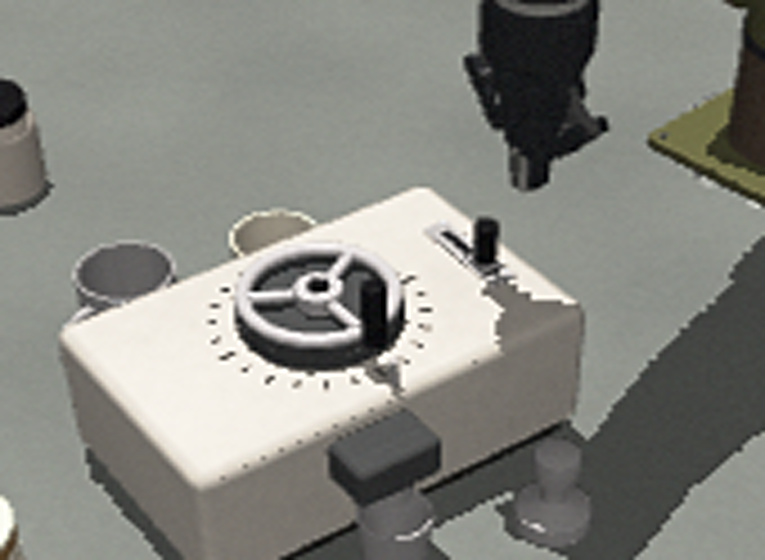

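View pics/t9z.png

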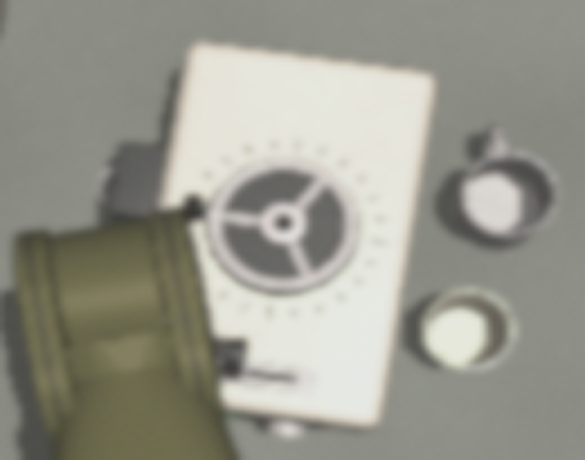

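The handle is in line with the pin, within 0.2° of the start picture in both views: side crop about (374,312), top crop about (192,205). Now I lower the fingers to the left of the knob and push it right.

>>> {"name": "servo_tool", "arguments": {"rows": [[[-0.04,-0.04,-0.6],[0,0,0],1],[[-0.04,-0.04,-1.6],[0,0,0],1],[[-0.04,-0.04,-2.5],[0,0,0],1],[[-0.04,-0.04,-3.0],[0,0,0],1],[[-0.04,-0.04,-3.15],[0,0,0],1],[[-0.04,-0.04,-3.15],[0,0,0],1]]}}

```text
clock: 18.6
ee_pos: [486.4, 97.1, 171.1]
orientation: [0.046, 0.705, -0.047, 0.706]
ft_force: [-0.0, 0.8, 0.2]
opening: -0.002
```

Run:
```python
from h import *
s,p,M=st();g=p[:2]-C;print(g@ex,g@ey,((np.r_[G(-135,7),172]-p)/30).round(2))
```

```text
t 18.6 p [486.4  97.1 171.1] F [-0.   0.8  0.2] op -0.0 j [ 0.2   0.25 -0.32  1.   -0.    0.33]
-134.7192229119521 63.668373827520014 [-0.26 -1.87  0.03]
```

>>> {"name": "servo_tool", "arguments": {"rows": [[[-0.04,-0.25,0.03],[0,0,0],1],[[-0.07,-0.5,0.03],[0,0,0],1],[[-0.1,-0.68,0.03],[0,0,0],1],[[-0.12,-0.86,0.03],[0,0,0],1],[[-0.14,-1.04,0.03],[0,0,0],1],[[-0.17,-1.2,0.03],[0,0,0],1],[[-0.19,-1.37,0.03],[0,0,0],1],[[-0.22,-1.54,0.03],[0,0,0],1],[[-0.24,-1.7,0.03],[0,0,0],1],[[-0.26,-1.85,0.03],[0,0,0],1]]}}

```text
clock: 19.6
ee_pos: [478.8, 41.2, 172.0]
orientation: [0.046, 0.705, -0.047, 0.706]
ft_force: [1.3, 1.7, 1.9]
opening: 0.001
```

>>> {"name": "servo_tool", "arguments": {"rows": [[[-0.01,-0.05,0],[0,0,0],1],[[-0.01,-0.1,0],[0,0,0],1],[[-0.01,-0.1,0],[0,0,0],1]]}}

```text
clock: 19.9
ee_pos: [478.2, 37.9, 171.9]
orientation: [0.046, 0.705, -0.047, 0.706]
ft_force: [1.0, 1.0, 0.8]
opening: -0.001
```

>>> {"name": "servo_tool", "arguments": {"rows": [[[-0.01,-0.05,0],[0,0,0],1],[[-0.02,-0.12,0],[0,0,0],1],[[-0.02,-0.12,0],[0,0,0],1]]}}

```text
clock: 20.2
ee_pos: [477.7, 35.0, 171.9]
orientation: [0.046, 0.705, -0.046, 0.706]
ft_force: [2.2, 5.0, 0.3]
opening: -0.001
```

>>> {"name": "servo_tool", "arguments": {"rows": [[[-0.01,-0.05,0],[0,0,0],1],[[-0.02,-0.12,0],[0,0,0],1],[[-0.02,-0.12,0],[0,0,0],1]]}}

```text
clock: 20.5
ee_pos: [477.7, 34.8, 172.0]
orientation: [0.049, 0.705, -0.043, 0.706]
ft_force: [2.0, 13.2, -0.2]
opening: 0.004
```

The knob is against the stop at 13 N with no further motion. I'll back off left, lift, and move clear.

>>> {"name": "servo_tool", "arguments": {"rows": [[[0.05,0.4,0],[0,0,0],1],[[0.13,1.0,0],[0,0,0],1],[[0.13,1.0,0.8],[0,0,0],1],[[0.13,1.0,2],[0,0,0],1],[[0,1.0,3],[0,0,0],1],[[-1.5,1.5,3],[0,0,0],1],[[-3,2.5,3],[0,0,0],1],[[-4,4,3],[0,0,0],1],[[-4.5,5,3],[0,0,0],1],[[-4.5,5,3],[0,0,0],1]]}}

```text
clock: 21.5
ee_pos: [339.9, 187.1, 261.9]
orientation: [0.046, 0.706, -0.041, 0.706]
ft_force: [0.1, -1.0, -0.3]
opening: 0.0
```

Run:
```python
from h import *
st();meas('s10');meas('t10','top')
delta('side0','s10','side');delta('top0','t10','top');delta('s2','s10','side')
# lock compare
for tag in('side0','s10','top0','t10'):
    f=np.load(f'pics/{tag}.npz');W=pts(f)
    m=(W[...,2]>182)&(W[...,2]<206)&(np.hypot(W[...,0]-475,W[...,1]-14)<30);v,u=np.nonzero(m);print(tag,'lock px',u.mean().round(2),v.mean().round(2),W[m].mean(0).round(1))
```

```text
t 21.5 p [339.9 187.1 261.9] F [ 0.1 -1.  -0.3] op 0.0 j [ 0.5   0.01 -0.36  1.2   0.01  0.62]
side lock g [-133.9  -19.9] ((-135.37257385253906, -21.119735717773438), 8.827916145324707) 26
side handle g [-0.2 70.9] [-1.  70.3] wheel deg (cw) [np.float64(-0.2), np.float64(-0.8)] 31
top lock g [-134.3  -20.5] ((-134.1871337890625, -20.417724609375), 8.186661720275879) 21
top handle g [-0.5 69. ] [-1.  69.5] wheel deg (cw) [np.float64(-0.4), np.float64(-0.8)] 22
side0 side centroid 247.39 195.66 70 px/deg [-0.332  0.158]
s10 side centroid 247.45 195.34 65 px/deg [-0.332  0.158]
  dθ deg -0.52
top0 top centroid 232.15 165.54 26 px/deg [ 0.057 -0.342]
t10 top centroid 232.07 165.59 27 px/deg [ 0.057 -0.342]
  dθ deg -0.19
s2 side centroid 247.41 195.58 69 px/deg [-0.332  0.158]
s10 side centroid 247.45 195.34 65 px/deg [-0.332  0.158]
  dθ deg -0.38
side0 lock px 265.5 171.29 [477.   17.4 191.8]
s10 lock px 265.14 170.93 [477.8  16.4 193.2]
top0 lock px 251.95 207.95 [474.8  11.9 196.5]
t10 lock px 252.0 208.0 [474.7  11.7 195.3]
```

View pics/s10.png

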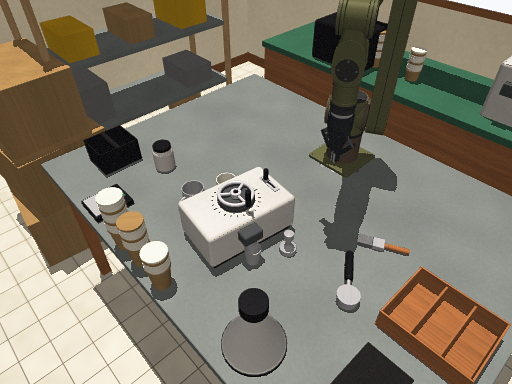

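View pics/t10z.png

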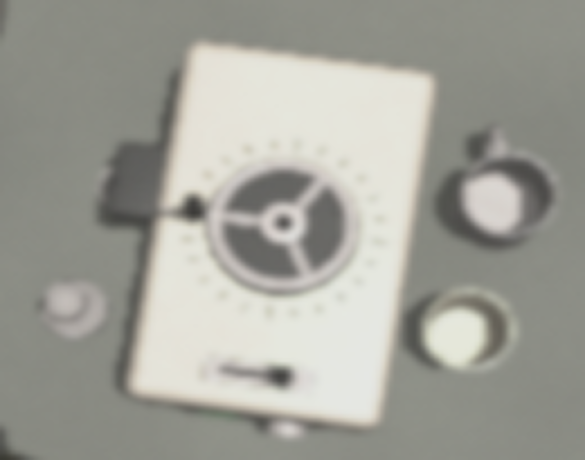

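The handle (side image about (247,195)) is at the pin, the knob is back at its right-hand start position (top image (252,208)), and the loose items stand where they were. Handing in.

Run:
```python
from h import *
print(r.finish_job())
```

```text
the job is handed in; nothing more can be done
None
```

The grinder is set one turn coarser and locked again, and I handed the job in at about 21.6 s, well inside the 72 s limit. I only pushed, with the fingers shut the whole time.

- **Sequence:** I slid the lock knob left to its stop (11 N), then pushed the handle clockwise through one turn. I stopped about 4° short to measure, then nudged it the rest of the way. The knob then went back right to its stop (13 N) and the arm moved clear.
- **Wheel:** against the first pictures, the handle is 0.2° short of the pin in the top view and 0.4 to 0.5° short in the side view. Before I moved the lock back, the two views gave 0.2° and 0.1° short. I take the change as noise, since nothing touched the wheel in between.
- **Lock:** the knob is back within about 1 mm of where it started in both views, at about -20 mm, which is fully right.
- **Loose items:** by eye, those in view stand where they did. I did not measure them.
- **Disagreement:** the two cameras differed by about 3.5 mm in absolute position. I averaged them and judged the final positions by comparing with the first pictures.

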